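Bolt the tool chest past its spring catch

ROBOT

A 6-joint arm with a two-finger parallel gripper is mounted at the origin on the work surface. World frame = base frame: x ahead of the robot, y to its left, z up, the work surface at z = 0. Lengths are in m, angles in rad, forces in N, time in s.
With the tool pointing down it reaches from about 0.425 to 0.95 m from the base axis. Payload 3.5 kg.
Tool frame: the origin (TCP) lies on the centre line of the jaws, within the pads' length; the fingertips stand 14 mm ahead of it and the grasp point (between the pads) lies 5 mm behind it (ctrl.finger_overhang is the distance from the TCP to the fingertips, in m); z points along the fingers, y is the line along which they close (so a half turn about z gives the same grasp; the last joint's range is limited). The gripper opens to 85 mm and grips with 20 to 120 N. Pads are 22 mm wide; open, the fingers measure 114 mm over their backs; the gripper's body (76 mm by 85 mm) begins 54 mm behind the grasp point. The pads swing forward as they close: fully open they stand 13 mm farther back than shut.
Start: joints at [-1.286, 0.286, 1.577, -0, 1.279, -0.15], TCP at [0.284, -0.612, 0.245] pointing down, gripper open.
Joint ranges: [-2.77, 2.77], [-0.9, 2.22], [0.21, 2.48], [-1.53, 4.67], [0.24, 2.81], [-2.84, 2.84]. Speed limits (rad/s): [2.79, 2.79, 3.14, 3.14, 3.14, 3.14].

INTERFACE

Orientations are given as a unit quaternion [x, y, z, w].
In Python, from plant import ctrl gives the robot as it stands.
- The arm moves only by the tool send_rows, never from a script. Its argument "moves" is text: rows parted by semicolons, each of 7 numbers parted by spaces: the turn, a rotation vector about the tool's x, y, z in units of 360 degrees (1.0 is 360 degrees), then the shift along the tool's x, y, z in units of 20 cm (1.0 is 20 cm), then the gripper's target within -1 to 1 (fully open at 1, half-way at 0, shut at -1). A call has 1 to 12 rows; each row is the pose to reach, as a shift and turn from the pose commanded when the call began, along the tool's axes at that moment, turning the shorter way round; what a row does not reach only later rows make up. A row lasts 1/8 s, in which the tool goes at most 62.5 mm and 10.7 degrees, less where a joint would pass 70% of its speed; a pose out of reach is approached as far as the arm can. A call with a number of a shift or a turn outside -1 to 1 is refused whole. A call with a gripper value outside its range is refused whole. The fingers move at their own pace and stop on an object; "newtons" is the grip in N (left out, the last holds). Time passes only in rows, so rows that repeat a pose let the fingers close. It gives the time, the measured TCP pose, the force, the opening and the grip force at its end, in the units of the state.
- ctrl.get_state(): the state, without advancing time (a new reading comes with each control period).
- ctrl.read_camera(name): name is "scene" or "top"; returns a dict with "image" (384x512x3 uint8, red, green, blue), "fovy" (degrees; the focal length in pixels is half the picture's height over the tangent of half this angle, whatever the lens; pixels are square), "cx", "cy" (the principal point, pixels), "distortion" ([k1, k2, p1, p2, k3] as OpenCV has them; the pictures are not rectified), "extrinsics" (4x4, takes a point from camera to world coordinates). Camera axes: x right, y up, looking along -z (the intrinsics and any distortion apply to the point x, -y, -z); pixel columns grow to the right and rows downward; lengths in m; the calibration is good to about 2 mm. A picture is of the moment at which its call begins. There is no depth.
- ctrl.sign_off(): hands the job in; it is judged then, once.
The state is a dict: "time": time; "qpos": joint angles; "dq": joint speeds; "joint_efforts": joint torques, N m; "eef_pos": TCP position; "tcp_rot": TCP orientation; "contact_force": force on the tool from outside, world axes, zero at the start; "wrist_torque": the same for the moment, N m; "opening": opening from 0.0 (shut) to 1.0 (fully open); "finger_force": force on a finger pad.
Only numpy, scipy, OpenCV 4.12 (cv2) and the standard library are available. Lean on these libraries where they do the work, as an engineer would, in place of code of your own. Each camera call takes 0.05 s, during which the arm holds its last target. There are 200 camera calls.

TASK

Lock the tool chest on the bench: press its spring safety catch (the long flat bar) right down with one fingertip and, holding it down all the way, push the bolt by its upright knob with the other fingertip until the bolt is fully home in its keeper; then let go so that the catch springs back up and locks it. Only press and push: do not grip or lift anything, and leave the loose things on and around the chest where they are.

Things in the scene. Friction and masses are not known exactly. Their poses are not given: they have to be found in the camera images.
- chest: Low wooden tool chest, 260 (x) by 480 (y) by 80 mm high, fixed to the bench; origin at the centre of its underside. Its top is two leaves that meet at y = 0. On the -y leaf the bolt (line x = -22 mm) and the catch bar (line x = +24 mm) lie side by side along y. The bolt slides to +y, across the joint of the leaves, into the keeper, a steel loop at y = +21 mm, 22 mm high above the top.
- bar_top (a point): Centre of the top face of the catch's press bar: a flat steel bar 20 (x) by 90 (y) by 6 mm, long side along the chest's y. This point is at chest x +24, y -85 mm, 116 mm above the bench when up. The bar stays level and sinks straight down wherever along it it is pressed.
- catch (a joint): Depth in m to which the catch is pressed, along -z: 0 up (sprung, about 3.7 N to start it), 0.012 fully down (about 8 N). A nose on it stands between teeth on the bolt; the bolt is free only while the catch is more than 0.006 down, best 0.008 to 0.011. Released part-way the nose jams in the bolt's teeth.
- knob_top (a point): Centre of the top of the bolt's knob, 138 mm above the bench: upright round steel post 16 mm across (20 at its foot), 40 mm tall, standing on the flat bolt. Starts at chest x -22, y -85 mm (plus the bolt's travel), abreast of the press bar's middle. Push it from its -y side: nothing there is higher than 102 mm above the bench, so a fingertip level with the pressed bar passes over the bolt.
- bolt (a joint): Travel of the bolt in m along the chest's +y: 0 to 0.002 at the start (drawn back, chest unlocked), 0.042 against its stop. From 0.0365 it is home: the catch can then spring up behind the last tooth. It slides with about 2 N of friction and stays where it is left.
- wax_tin: Round tin, 62 mm across and 62 mm tall, loose on the chest's top near its -y end; origin at the centre of its underside. Not to be moved.
- finial: Small turned wooden finial, 40 mm across and 54 mm tall, loose on the chest's +y leaf; origin at the centre of its underside. Not to be moved.
- candlestick: Dark turned candlestick, 84 mm across at the foot, 212 mm tall, standing on the bench beyond the chest's -y end; origin at the centre of its underside. Not to be moved.
- chisel: Chisel lying on the bench beyond the chest's +y end, 240 mm long, 22 mm wide, 16 mm high; origin at its underside, at the ferrule. Not to be moved.

How it is judged:
On the way, in this order (a step that is already met when the one before it is completed fails the run):
1. a finger holds the catch down while the bolt is still drawn back (value of joint catch above 0.006 m and value of joint bolt below 0.008 m and contact force between the fingers and catch above 1 N), for 0.1 s.
2. the bolt is home with a finger still holding the catch down (value of joint catch above 0.0055 m and value of joint bolt above 0.036 m and contact force between the fingers and catch above 1 N).
At the end, for the whole second after the job is handed in: The bolt is home (at least 35.5 mm of its 42 mm), the catch has sprung back up (within 3 mm), and the tin, finial, candlestick and chisel are at rest within 15 mm of where they began (value of joint bolt above 0.0355 m and value of joint catch below 0.003 m and distance of each of wax_tin, finial, candlestick, chisel from where it was at the start of the episode below 0.015 m and linear speed of each of wax_tin, finial, candlestick, chisel below 0.02 m/s); the robot touches nothing.
It fails at once if the catch is let up while the bolt is part-way (value of joint bolt between 0.01 and 0.034 m and value of joint catch below 0.0045 m).
It fails at once if the knob is gripped between the fingers (horizontal distance between the grasp point and knob_top below 0.01 m and contact force between the fingers and bolt above 12 N).
It fails at once if the tin, finial, candlestick or chisel is moved or lifted (over 15 mm) (distance of any of wax_tin, finial, candlestick, chisel from where it was at the start of the episode above 0.015 m).
It also fails if it takes over 38 s, if anything falls off the work surface, if the arm or the gripper's body presses on something with over 40 N, if the wrist force passes 120 N, or if a joint passes its speed limit or range.

## Working session

There is one attempt and no reset: what is moved stays moved. The work goes in short steps, Python scripts to look and compute and a tool call to move; the robot and the scene stay as the last step left them, time stands still between calls to the robot, and variables do not carry over. Pictures are saved under pics/ and viewed, at most 10 in all, crops included, and the job is handed in when it is done.

Besides the shell and the picture viewer there is one more tool, called as a command line: name --argument value ..., lists and objects as JSON in quotes. send_rows: Moves the arm, as the interface text tells. Its arguments: {"type":"object","properties":{"moves":{"type":"string"},"newtons":{"type":"number"}},"required":["moves"]}

```bash
mkdir -p pics
cat > h.py <<'E'
import numpy as np, cv2
from plant import ctrl
def cam(n):
    return ctrl.read_camera(n)
def K(c):
    f=c["image"].shape[0]/2/np.tan(np.radians(c["fovy"])/2)
    return np.array([[f,0,c["cx"]],[0,f,c["cy"]],[0,0,1.]])
def ray(c,uv):
    p=cv2.undistortPoints(np.array(uv,float).reshape(-1,1,2),K(c),np.array(c["distortion"],float)).reshape(-1,2)
    E=np.array(c["extrinsics"]); d=np.c_[p[:,0],-p[:,1],-np.ones(len(p))]@E[:3,:3].T
    return E[:3,3],d
def onz(c,uv,z):
    o,d=ray(c,uv); return o+d*((z-o[2])/d[:,2])[:,None]
def proj(c,P):
    E=np.array(c["extrinsics"]); q=(np.array(P,float).reshape(-1,3)-E[:3,3])@E[:3,:3]
    q=q*[1,-1,-1]
    return cv2.projectPoints(q,np.zeros(3),np.zeros(3),K(c),np.array(c["distortion"],float))[0].reshape(-1,2)
def tri(c1,a,c2,b):
    o1,d1=ray(c1,a);o2,d2=ray(c2,b);d1=d1[0];d2=d2[0]
    s=np.linalg.lstsq(np.c_[d1,-d2],o2-o1,rcond=None)[0]
    p,q=o1+s[0]*d1,o2+s[1]*d2
    return (p+q)/2,np.linalg.norm(p-q)
E
python3 - <<'E'
from h import *
import pickle
cs={n:cam(n) for n in("scene","top")}
pickle.dump(cs,open("c0.pkl","wb"))
for n,c in cs.items():
    cv2.imwrite(f"pics/{n}0.png",cv2.resize(c["image"][:,:,::-1],(768,576)))
    print(n,c["fovy"],np.round(c["extrinsics"],3).tolist(),c["distortion"])
print(ctrl.get_state(), ctrl.finger_overhang)
E
```

```text
scene 54.2302866864035 [[-0.653, -0.649, 0.391, 0.923], [0.758, -0.565, 0.327, 0.436], [0.008, 0.509, 0.86, 0.937], [0.0, 0.0, 0.0, 1.0]] [0.01125604 0.         0.         0.         0.        ]
top 55.73152482720487 [[0.019, 0.985, -0.172, 0.348], [-1.0, 0.019, -0.003, 0.135], [0.001, 0.172, 0.985, 1.046], [0.0, 0.0, 0.0, 1.0]] [-0.10048676  0.          0.          0.          0.        ]
{'time': 0.1, 'qpos': array([-1.28601648e+00,  2.87113460e-01,  1.57801930e+00, -2.25197780e-05,
        1.27860146e+00, -1.49974345e-01]), 'dq': array([-1.58000266e-03, -1.18295396e-03, -2.60083616e-03, -1.43381936e-03,
       -5.63224742e-05,  2.90270620e-04]), 'joint_efforts': array([ 1.59077466e-03, -4.07293439e+01, -2.93699312e+01, -1.06765951e-04,
        3.40567443e-03,  9.84590649e-07]), 'eef_pos': array([ 0.28418031, -0.61164602,  0.24406732]), 'tcp_rot': array([ 9.76465226e-01,  2.15672243e-01, -8.28738248e-05, -1.06762664e-03]), 'contact_force': array([-0.41405615,  0.77209829, -0.20631676]), 'wrist_torque': array([-0.00375182, -0.00329908,  0.0327113 ]), 'finger_force': 0.0, 'opening': 1.001885197935271} 0.014
```

View pics/scene0.png

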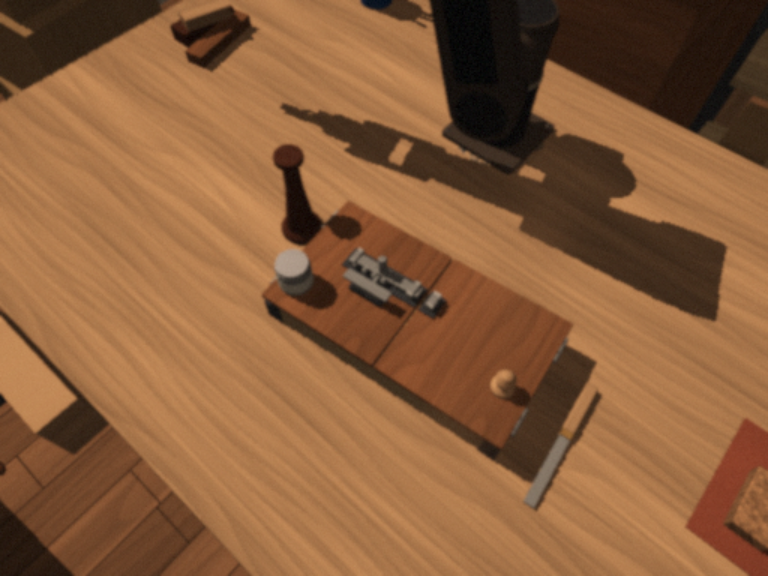

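View pics/top0.png

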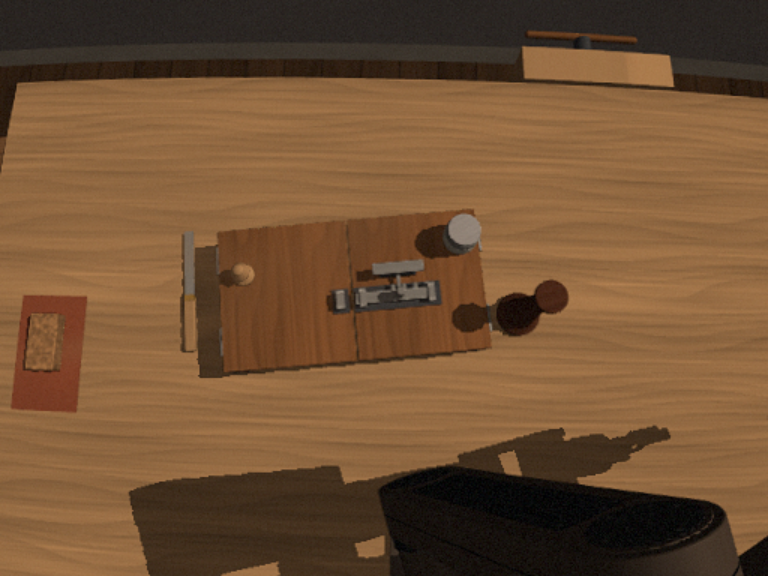

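The pictures show the chest in both views: in the top view the leaf corners lie at about (218,231), (473,209), (490,349), (224,375). The bar is near (398,268) and the knob near (398,285). Next I'll zoom in on the lock.

Run:
```python
from h import *
import pickle
cs=pickle.load(open("c0.pkl","rb"))
t=cs["top"];s=cs["scene"]
C=onz(t,np.array([(218,231),(473,209),(490,349),(224,375)])/1.5,.08)
print(C.round(3), C.mean(0))
print([np.linalg.norm(C[i]-C[(i+1)%4]).round(3) for i in range(4)])
print(onz(t,[np.array((398,268))/1.5],.116))
a=cv2.resize(t["image"][165:215,210:310,::-1],(800,400)[:2],interpolation=cv2.INTER_CUBIC)[:300]
a=cv2.resize(t["image"][168:212,212:302,::-1],None,fx=6.6,fy=6.6,interpolation=cv2.INTER_CUBIC)
b=cv2.resize(s["image"][160:214,222:302,::-1],None,fx=5.5,fy=5.5,interpolation=cv2.INTER_CUBIC)
W=max(a.shape[1],b.shape[1]);
pad=lambda i:cv2.copyMakeBorder(i,0,0,0,W-i.shape[1],cv2.BORDER_CONSTANT)
v=np.vstack([pad(a),pad(b)]);print(v.shape,a.shape)
cv2.imwrite("pics/z0.png",np.clip(v*1.8,0,255).astype(np.uint8))
```

```text
[[ 0.627  0.425  0.08 ]
 [ 0.678 -0.048  0.08 ]
 [ 0.419 -0.074  0.08 ]
 [ 0.363  0.396  0.08 ]] [0.52168416 0.17483854 0.08      ]
[np.float64(0.475), np.float64(0.261), np.float64(0.474), np.float64(0.265)]
[[0.55463728 0.0926012  0.116     ]]
(587, 594, 3) (290, 594, 3)
```

View pics/z0.png

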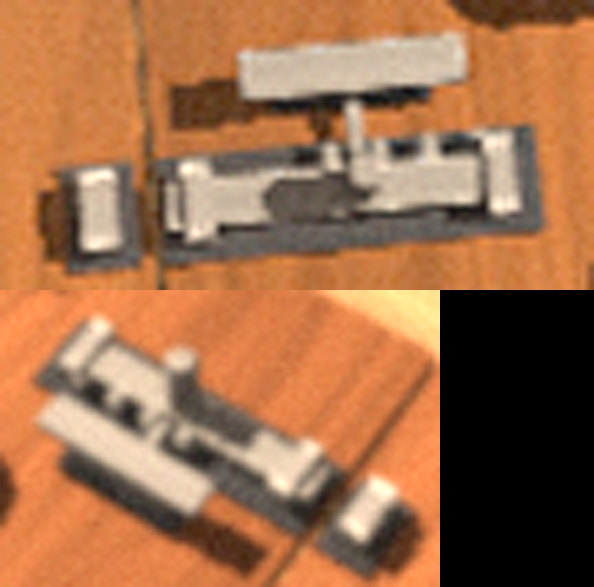

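The zoom shows the bar-top centre at top px (265.5,178.0) and scene px (244.7,190.2). The knob top is at scene px (254.9,172.0), and the keeper is beyond the joint. I'll triangulate these and check them against the chest model.

Run:
```python
from h import *
import pickle
cs=pickle.load(open("c0.pkl","rb"))
t=cs["top"];s=cs["scene"]
z=lambda p:np.array(p)/6.6+[212,168]-0.5+.5/6.6
w=lambda p:(np.array(p)-[0,290])/5.5+[222,160]-0.5+.5/5.5
bt=z([(240,55),(463,33),(467,78),(243,98)]); bs=w([(213,492),(62,395),(38,422),(188,515)])
print("bar tri",tri(t,bt.mean(0),s,bs.mean(0)))
B=onz(t,bt,.116); Bs=onz(s,bs,.116); print(B.round(4),Bs.round(4),B.mean(0),Bs.mean(0))
for b in(B,Bs):
  d=(b[0]+b[3]-b[1]-b[2])/2; print(np.linalg.norm(d),np.degrees(np.arctan2(-d[0],d[1])))
C=onz(t,np.array([(218,231),(473,209),(490,349),(224,375)])/1.5-.17,.08)
d=(C[0]+C[3]-C[1]-C[2])/2; yaw=np.arctan2(-d[0],d[1]); print("chest yaw",np.degrees(yaw),C.mean(0))
Cs=onz(s,np.array([(490,445),(265,297),(350,204),(571,324)])/1.5-.17,.08); d=(Cs[0]+Cs[1]*-1+Cs[3]-Cs[2])/2
print("scene chest",Cs.round(3),np.degrees(np.arctan2(-d[0],d[1])),Cs.mean(0))
print("knob scene",onz(s,w([(181,356)]),.138))
R=lambda a:np.array([[np.cos(a),-np.sin(a)],[np.sin(a),np.cos(a)]])
for y in(yaw,np.radians(5.7)):
  R_=R(y);print("from chest: bar",R_@[.024,-.085]+C.mean(0)[:2],"knob",R_@[-.022,-.085]+C.mean(0)[:2],"knob from bar",R_@[-.046,0]+B.mean(0)[:2])
for n,uv,zz in(("tin",(463,229),.142),("finial",(243,268),.125),("candle",(551,296),.212)): print(n,onz(t,[np.array(uv)/1.5],zz))
for n,uv,zz in(("tin",(293,262),.142),("finial",(504,377),.125),("candle",(288,157),.212)): print(n,onz(s,[np.array(uv)/1.5],zz))
```

```text
bar tri (array([0.5594958 , 0.09282499, 0.10750566]), np.float64(0.00010389777043078465))
[[0.5612 0.1383 0.116 ]
 [0.5719 0.0496 0.116 ]
 [0.5536 0.048  0.116 ]
 [0.5437 0.1368 0.116 ]] [[0.5512 0.1396 0.116 ]
 [0.5577 0.0514 0.116 ]
 [0.5762 0.0531 0.116 ]
 [0.568  0.1388 0.116 ]] [0.5575867  0.09318186 0.116     ] [0.56326217 0.09571866 0.116     ]
0.08936556802593842 6.614394272405332
0.08730568943893595 4.827122711383041
chest yaw 6.430291959963502 [0.5221473  0.17531897 0.08      ]
scene chest [[ 0.637  0.412  0.08 ]
 [ 0.683 -0.037  0.08 ]
 [ 0.432 -0.065  0.08 ]
 [ 0.377  0.397  0.08 ]] 6.327456758507991 [0.5320306 0.1766961 0.08     ]
knob scene [[0.51522254 0.08886891 0.138     ]]
from chest: bar [0.55551583 0.09354159] knob [0.50980522 0.08838985] knob from bar [0.5118761  0.08803012]
from chest: bar [0.55447081 0.09312292] knob [0.50869826 0.08855422] knob from bar [0.51181415 0.08861315]
tin [[ 0.62008868 -0.01788774  0.142     ]]
finial [[0.54771981 0.36241084 0.125     ]]
candle [[ 0.4933461  -0.14416488  0.212     ]]
tin [[ 0.62270739 -0.0161708   0.142     ]]
finial [[0.55244125 0.3695359  0.125     ]]
candle [[ 0.50150707 -0.13840816  0.212     ]]
```

```bash
cat >> h.py <<'E'
from scipy.spatial.transform import Rotation as Ro
YAW=np.radians(6.4); BAR=np.array([.5585,.094])
def w2(x,y):  # chest mm -> world xy
    c,s=np.cos(YAW),np.sin(YAW); return BAR+np.array([[c,-s],[s,c]])@(np.array([x-24,y+85])/1000)
def rows(P,yawy):
    "units needed from measured pose to world P with tool y heading yawy, tool down"
    st=ctrl.get_state(); R0=Ro.from_quat(st["tcp_rot"]); M=R0.as_matrix()
    y=np.array([np.cos(yawy),np.sin(yawy),0]);z=np.array([0,0,-1.]);T=np.c_[np.cross(y,z),y,z]
    rv=(R0.inv()*Ro.from_matrix(T)).as_rotvec()/(2*np.pi)
    return rv.round(4),(M.T@(np.array(P)-st["eef_pos"])/.2).round(4)
E
python3 - <<'E'
from h import *
p=w2(1,-113);print(p)
print(rows([*p,.36],YAW))
E
```

```text
[0.53876447 0.06361071]
(array([-0.0003, -0.0003, -0.1986]), array([ 2.5767, -2.5273, -0.5735]))
```

send_rows --moves "0 0 0 0 0 -0.3 -0.26;0 0 -0.02 0 0 -0.57 -0.26;0 0 -0.04 0.2 -0.2 -0.57 -0.26;0 0 -0.06 0.35 -0.35 -0.57 -0.26;0 0 -0.08 0.5 -0.5 -0.57 -0.26;0 0 -0.1 0.65 -0.65 -0.57 -0.26;0 0 -0.12 0.8 -0.8 -0.57 -0.26;0 0 -0.14 0.95 -0.95 -0.57 -0.26;0 0 -0.16 0.95 -0.95 -0.57 -0.26;0 0 -0.18 0.95 -0.95 -0.57 -0.26;0 0 -0.1986 0.95 -0.95 -0.57 -0.26;0 0 -0.1986 0.95 -0.95 -0.57 -0.26"

```text
time: 1.6
eef_pos: [0.3765, -0.3596, 0.3588]
tcp_rot: [0.667, 0.745, 0.0, -0.0]
contact_force: [0.4, -0.5, -0.3]
opening: 0.371
finger_force: 0.0
```

Run:
```python
from h import *
print(rows([*w2(1,-113),.36],YAW),ctrl.get_state()["opening"],ctrl.get_state()["eef_pos"])
```

```text
(array([-0.0001, -0.0001, -0.0002]), array([ 2.0135,  1.0397, -0.0049])) 0.3711384774395062 [ 0.37653389 -0.35957754  0.35880419]
```

send_rows --moves "0 0 0 0.2 0.1 0 -0.26;0 0 0 0.4 0.2 0 -0.26;0 0 0 0.6 0.3 0 -0.26;0 0 0 0.8 0.4 0 -0.26;0 0 0 1 0.5 0 -0.26;0 0 0 1 0.5 0 -0.26"

```text
time: 2.35
eef_pos: [0.4541, -0.1477, 0.3592]
tcp_rot: [0.666, 0.746, 0.0, -0.0]
contact_force: [0.6, -0.4, -0.7]
opening: 0.369
finger_force: 0.0
```

send_rows --moves "0 0 0 0.2 0.1 0 -0.26;0 0 0 0.4 0.2 0 -0.26;0 0 0 0.6 0.3 0 -0.26;0 0 0 0.8 0.4 0.15 -0.26;0 0 0 1.0 0.54 0.4 -0.26;0 0 0 1.013 0.54 0.7 -0.26;0 0 0 1.013 0.54 0.85 -0.26;0 0 0 1.013 0.54 0.85 -0.26"

```text
out of range; nothing moved
```

Run:
```python
from h import *
import pickle
print(rows([*w2(1,-113),.15],YAW),ctrl.get_state()["opening"],ctrl.get_state()["eef_pos"])
cs={n:cam(n) for n in("scene","top")}
pickle.dump(cs,open("c1.pkl","wb"))
t=cs["top"];s=cs["scene"]
a=cv2.resize(t["image"][145:225,190:320,::-1],None,fx=4.5,fy=4.5,interpolation=cv2.INTER_CUBIC)
b=cv2.resize(s["image"][125:225,202:312,::-1],None,fx=5.5,fy=5.5,interpolation=cv2.INTER_CUBIC)
for n,v in(("a1",a),("b1",b)): cv2.imwrite(f"pics/{n}.png",np.clip(v*1.8,0,255).astype(np.uint8))
```

```text
(array([ 0.    , -0.0001,  0.0004]), array([1.0011, 0.541 , 1.0465])) 0.36914556908103285 [ 0.45411911 -0.14771829  0.3592273 ]
```

View pics/b1.png

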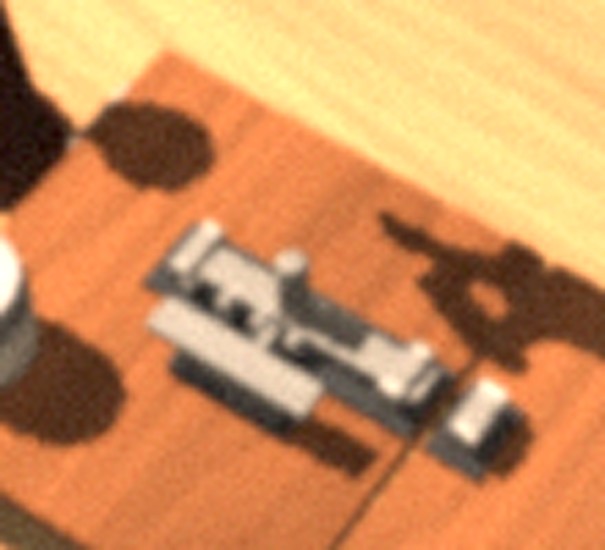

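That move was refused because one shift was over 1, so the view still shows the untouched lock, with the knob top at crop px (290,262). Sending it again within range.

send_rows --moves "0 0 0 0.2 0.1 0 -0.26;0 0 0 0.4 0.2 0 -0.26;0 0 0 0.6 0.3 0 -0.26;0 0 0 0.8 0.4 0.15 -0.26;0 0 0 1.0 0.54 0.4 -0.26;0 0 0 1.0 0.54 0.7 -0.26;0 0 0 1.0 0.54 0.95 -0.26;0 0 0 1.0 0.54 0.95 -0.26"

```text
time: 3.45
eef_pos: [0.5353, 0.0598, 0.164]
tcp_rot: [0.667, 0.745, -0.004, -0.005]
contact_force: [-0.5, 0.1, 1.4]
opening: 0.368
finger_force: 0.0
```

Run:
```python
from h import *
import pickle
print(rows([*w2(1,-113),.13],YAW),ctrl.get_state()["opening"],ctrl.get_state()["eef_pos"])
cs={n:cam(n) for n in("scene","top")}
pickle.dump(cs,open("c1.pkl","wb"))
t=cs["top"];s=cs["scene"]
a=cv2.resize(t["image"][145:225,205:315,::-1],None,fx=5,fy=5,interpolation=cv2.INTER_CUBIC)
b=cv2.resize(s["image"][125:225,202:312,::-1],None,fx=5.5,fy=5.5,interpolation=cv2.INTER_CUBIC)
for n,v in(("a2",a),("b2",b)): cv2.imwrite(f"pics/{n}.png",np.clip(v*1.8,0,255).astype(np.uint8))
```

```text
(array([-0.0019, -0.0003, -0.0004]), array([0.0165, 0.0213, 0.1698])) 0.3684070296742447 [0.53529883 0.05984583 0.16400195]
```

View pics/b2.png

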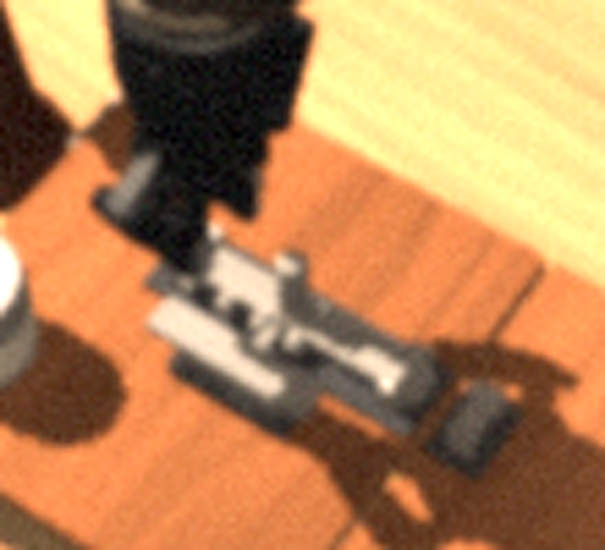

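View pics/a2.png

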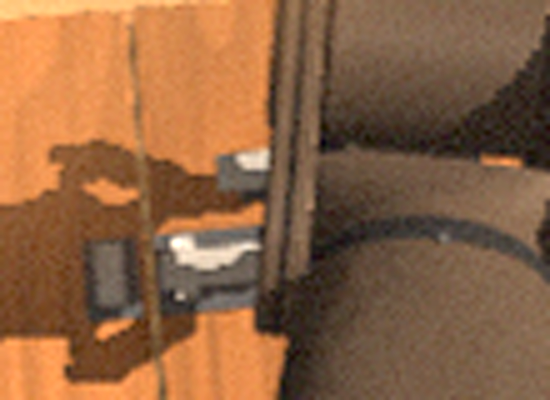

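The scene view shows the bar-side fingertip ending near crop px (190,272) and the knob-side fingertip near (242,216). In the top view the arm hides the tips. I'll check this against the expected tip projection, and against the tips' drop line onto the bar.

Run:
```python
from h import *
import pickle
s=pickle.load(open("c1.pkl","rb"))["scene"]
st=ctrl.get_state();M=Ro.from_quat(st["tcp_rot"]).as_matrix()
print(st["eef_pos"],rows([*w2(1,-113),.13],YAW))
cr=lambda P:((proj(s,P)-[202,125]+.5)*5.5).round(0)
for zz in(.006,.014):
  for nm,ys in(("bar",(.0157,.0302)),("knob",(-.0157,-.0302))):
    print(zz,nm,cr([st["eef_pos"]+M@[x,y,zz] for y in ys for x in(-.011,.011)]).tolist())
print("bar model",cr([[*w2(x,y),.116] for x,y in((14,-40),(14,-130),(34,-130),(34,-40))]).tolist(), "knob",cr([[*w2(-22,-85),.138]]))
print("bar finger landing",cr([[*w2(x,y),.116] for x,y in((16.6,-124),(16.6,-102),(31.4,-102),(31.4,-124))]).tolist())
```

```text
[0.5396637  0.05973045 0.17064872] (array([ 0.0002,  0.0001, -0.0003]), array([ 0.0199, -0.0026,  0.2032]))
0.006 bar [[168.0, 237.0], [208.0, 260.0], [149.0, 259.0], [189.0, 282.0]]
0.006 knob [[209.0, 191.0], [248.0, 213.0], [227.0, 170.0], [266.0, 192.0]]
0.014 bar [[169.0, 247.0], [208.0, 270.0], [150.0, 269.0], [189.0, 292.0]]
0.014 knob [[209.0, 201.0], [248.0, 223.0], [227.0, 180.0], [266.0, 202.0]]
bar model [[331.0, 382.0], [173.0, 289.0], [148.0, 318.0], [307.0, 413.0]] knob [[295. 256.]]
bar finger landing [[180.0, 299.0], [218.0, 321.0], [200.0, 343.0], [162.0, 320.0]]
```

send_rows --moves "0 0 0 0.02 0.005 0.08 -0.26;0 0 0 0.02 0.005 0.15 -0.26;0 0 0 0.02 0.005 0.175 -0.26;0 0 0 0.02 0.005 0.175 -0.26;0 0 0 0.02 0.005 0.175 -0.26;0 0 0 0.02 0.005 0.175 -0.26;0 0 0 0.02 0.005 0.175 -0.26"

```text
time: 4.42
eef_pos: [0.5394, 0.065, 0.1347]
tcp_rot: [0.666, 0.746, 0.0, 0.0]
contact_force: [-1.2, 1.0, -0.0]
opening: 0.366
finger_force: 0.0
```

send_rows --moves "0 0 0 0 0 0.01 -0.26;0 0 0 0 0 0.02 -0.26;0 0 0 0 0 0.02 -0.26;0 0 0 0 0 0.02 -0.26;0 0 0 0 0 0.02 -0.26"

```text
time: 5.05
eef_pos: [0.5393, 0.065, 0.1304]
tcp_rot: [0.666, 0.746, 0.0, 0.0]
contact_force: [-0.1, 0.0, 0.3]
opening: 0.375
finger_force: 0.0
```

send_rows --moves "0 0 0 0 0 0.01 -0.26;0 0 0 0 0 0.01 -0.26;0 0 0 0 0 0.01 -0.26;0 0 0 0 0 0.01 -0.26"

```text
time: 5.55
eef_pos: [0.5395, 0.0649, 0.1287]
tcp_rot: [0.666, 0.746, 0.0, 0.0]
contact_force: [-0.4, 0.5, 2.5]
opening: 0.371
finger_force: 1.5
```

send_rows --moves "0 0 0 0 0 0.01 -0.26;0 0 0 0 0 0.01 -0.26;0 0 0 0 0 0.01 -0.26;0 0 0 0 0 0.01 -0.26"

```text
time: 6.05
eef_pos: [0.5395, 0.065, 0.1265]
tcp_rot: [0.666, 0.746, 0.0, 0.0]
contact_force: [-0.2, -0.3, 3.9]
opening: 0.365
finger_force: 1.8
```

send_rows --moves "0 0 0 0 0 0.01 -0.26;0 0 0 0 0 0.01 -0.26;0 0 0 0 0 0.01 -0.26;0 0 0 0 0 0.01 -0.26"

```text
time: 6.55
eef_pos: [0.5395, 0.0649, 0.1246]
tcp_rot: [0.666, 0.746, 0.0, 0.0]
contact_force: [-0.5, 0.2, 3.5]
opening: 0.37
finger_force: 2.2
```

send_rows --moves "0 0 0 0 0 0.01 -0.26;0 0 0 0 0 0.02 -0.26;0 0 0 0 0 0.02 -0.26;0 0 0 0 0 0.02 -0.26;0 0 0 0 0 0.02 -0.26"

```text
time: 7.18
eef_pos: [0.5395, 0.065, 0.1206]
tcp_rot: [0.666, 0.746, 0.0, 0.0]
contact_force: [0.2, -0.6, 5.2]
opening: 0.366
finger_force: 2.9
```

send_rows --moves "0 0 0 0 0 0.01 -0.26;0 0 0 0 0 0.01 -0.26;0 0 0 0 0 0.01 -0.26;0 0 0 0 0 0.01 -0.26"

```text
time: 7.68
eef_pos: [0.5395, 0.0649, 0.1187]
tcp_rot: [0.666, 0.746, 0.0, 0.0]
contact_force: [-0.4, -0.3, 6.6]
opening: 0.371
finger_force: 3.2
```

send_rows --moves "0 0 0 0 0 0 -0.26;0 0 0 0 0 0 -0.26"

```text
time: 7.92
eef_pos: [0.5395, 0.0649, 0.1188]
tcp_rot: [0.666, 0.746, 0.0, 0.0]
contact_force: [-0.0, -0.5, 6.6]
opening: 0.372
finger_force: 3.2
```

send_rows --moves "0 0 0 0 0 0.0025 -0.26;0 0 0 0.01 0 0.0025 -0.26;0 0 0 0.02 0 0.0025 -0.26;0 0 0 0.03 0 0.0025 -0.26;0 0 0 0.04 0 0.0025 -0.26;0 0 0 0.05 0 0.0025 -0.26;0 0 0 0.06 0 0.0025 -0.26;0 0 0 0.06 0 0.0025 -0.26;0 0 0 0.06 0 0.0025 -0.26"

```text
time: 9.05
eef_pos: [0.5388, 0.075, 0.1186]
tcp_rot: [0.666, 0.746, -0.001, 0.002]
contact_force: [0.1, -6.1, 6.0]
opening: 0.369
finger_force: 3.8
```

send_rows --moves "0 0 0 0.01 0 0.002 -0.26;0 0 0 0.02 0 0.002 -0.26;0 0 0 0.02 0 0.002 -0.26;0 0 0 0.02 0 0.002 -0.26"

```text
time: 9.55
eef_pos: [0.5385, 0.0789, 0.1184]
tcp_rot: [0.666, 0.746, -0.001, 0.002]
contact_force: [0.2, -7.1, 6.9]
opening: 0.368
finger_force: 3.8
```

Run:
```python
from h import *
s=cam("scene")
b=cv2.resize(s["image"][125:225,202:312,::-1],None,fx=5.5,fy=5.5,interpolation=cv2.INTER_CUBIC)
cv2.imwrite("pics/b3.png",np.clip(b*1.8,0,255).astype(np.uint8))
print(ctrl.get_state()["eef_pos"],ctrl.get_state()["contact_force"])
```

```text
[0.53847633 0.07891276 0.11840095] [ 0.90521184 -6.99991516  7.24068689]
```

View pics/b3.png

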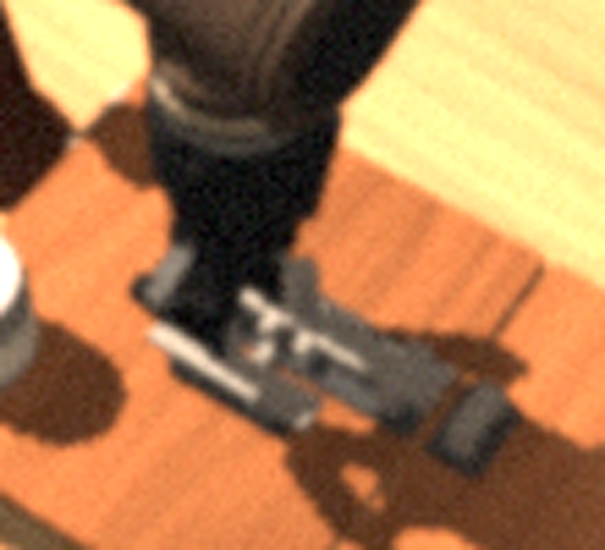

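The knob, now near crop px (300,268), is sliding ahead of the fingertip while the bar stays pressed. Continuing the push.

send_rows --moves "0 0 0 0.015 0 0 -0.26;0 0 0 0.03 0 0 -0.26;0 0 0 0.045 0 0 -0.26;0 0 0 0.06 0 0 -0.26;0 0 0 0.075 0 0 -0.26;0 0 0 0.09 0 0 -0.26;0 0 0 0.105 0 0 -0.26;0 0 0 0.12 0 0 -0.26;0 0 0 0.135 0 0 -0.26;0 0 0 0.135 0 0 -0.26"

```text
time: 10.85
eef_pos: [0.5355, 0.106, 0.1184]
tcp_rot: [0.666, 0.746, -0.001, 0.002]
contact_force: [0.9, -6.2, 7.5]
opening: 0.369
finger_force: 3.7
```

send_rows --moves "0 0 0 0.01 0 0 -0.26;0 0 0 0.02 0 0 -0.26;0 0 0 0.03 0 0 -0.26;0 0 0 0.03 0 0 -0.26"

```text
time: 11.35
eef_pos: [0.5348, 0.1119, 0.1183]
tcp_rot: [0.666, 0.746, -0.001, 0.002]
contact_force: [0.3, -6.8, 7.0]
opening: 0.368
finger_force: 3.9
```

send_rows --moves "0 0 0 0.01 0 0 -0.26;0 0 0 0.01 0 0 -0.26;0 0 0 0.01 0 0 -0.26"

```text
time: 11.72
eef_pos: [0.5346, 0.1138, 0.1183]
tcp_rot: [0.666, 0.746, -0.001, 0.002]
contact_force: [0.4, -6.1, 7.3]
opening: 0.368
finger_force: 3.8
```

send_rows --moves "0 0 0 0.01 0 0 -0.26;0 0 0 0.01 0 0 -0.26;0 0 0 0.01 0 0 -0.26"

```text
time: 12.1
eef_pos: [0.5345, 0.1143, 0.1184]
tcp_rot: [0.666, 0.746, -0.002, 0.003]
contact_force: [0.4, -10.5, 7.2]
opening: 0.374
finger_force: 6.7
```

send_rows --moves "0 0 0 0.01 0 0 -0.26;0 0 0 0.01 0 0 -0.26;0 0 0 0.01 0 0 -0.26"

```text
time: 12.48
eef_pos: [0.5345, 0.1145, 0.1185]
tcp_rot: [0.665, 0.747, -0.004, 0.005]
contact_force: [0.5, -17.1, 7.0]
opening: 0.368
finger_force: 9.6
```

send_rows --moves "0 0 0 -0.02 0 0 -0.26;0 0 0 -0.045 0 0 -0.26;0 0 0 -0.045 0 0 -0.26;0 0 0 -0.045 0 -0.03 -0.26;0 0 0 -0.045 0 -0.06 -0.26;0 0 0 -0.045 0 -0.1 -0.26;0 0 0 -0.045 0 -0.25 -0.26;0 0 0 -0.045 0 -0.5 -0.26;0 0 0 -0.045 0 -0.75 -0.26;0 0 0 -0.045 0 -0.75 -0.26;0 0 0 -0.045 0 -0.75 -0.26"

```text
time: 13.85
eef_pos: [0.5331, 0.1105, 0.266]
tcp_rot: [0.667, 0.745, -0.001, -0.001]
contact_force: [0.1, 1.4, -1.2]
opening: 0.37
finger_force: 0.0
```

Run:
```python
from h import *
s=cam("scene")
b=cv2.resize(s["image"][125:225,202:312,::-1],None,fx=5.5,fy=5.5,interpolation=cv2.INTER_CUBIC)
cv2.imwrite("pics/b4.png",np.clip(b*1.8,0,255).astype(np.uint8))
print(ctrl.get_state()["eef_pos"],ctrl.get_state()["contact_force"])
crd=lambda P:((proj(s,P)-[202,125]+.5)*5.5).round(0)
print([crd([[*w2(-22,-85+t),.138]]).tolist() for t in(0,36,42)])
```

```text
[0.53275477 0.11052999 0.26507676] [-0.00381062  0.34591285 -0.31525897]
[[[295.0, 256.0]], [[359.0, 293.0]], [[370.0, 299.0]]]
```

View pics/b4.png

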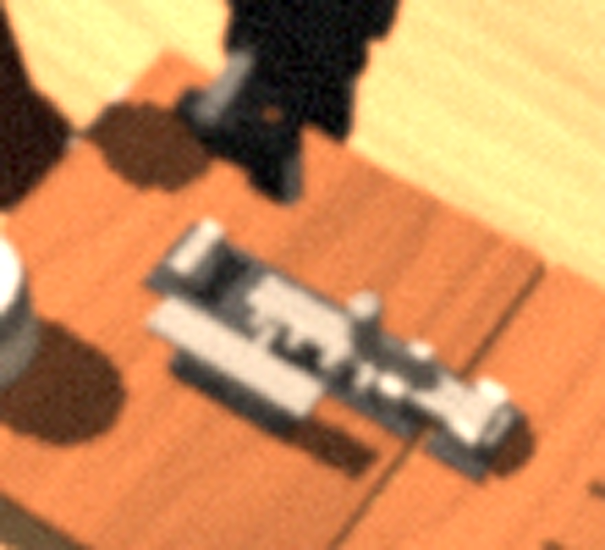

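The bolt is in the keeper: the knob moved from px (290,262) to (364,303), against about (75,43) px expected for 42 mm. The bar is back at its original up position, and the arm is clear.

```bash
python3 -c "
from plant import ctrl
print(ctrl.sign_off())"
```

```text
the job is handed in; nothing more can be done
None
```

The bolt is fully home in its keeper, the catch has sprung back up, the arm is clear of everything, and I have handed the job in; no verdict came back, and I did not re-measure the loose items at the end.

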